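# Draw out a belt tensioner to its mark and hold it

## Task

Unlatch the belt tensioner on the plywood board: grip its upright hex nut and turn it about a quarter turn counter-clockwise (seen from above), which swings the latch arm out of the slide's way. Then grip the grey handle plate at the end of the slide, pull the slide straight out against its spring until its pointer stands opposite the middle of the small mark block on the scale, and keep it there: finish while still gripping the handle at the mark, without letting go. Leave the other things on the table where they are.

Things in the scene. Friction and masses are not known exactly. Their poses are not given: they have to be found in the camera images.
- tensioner: Belt tensioner, screwed down: plywood board 240 x 130 x 12 mm (x -85 to 155, y -65 to 65 mm), on it along x an aluminium extrusion, a slide with upright handle plate at the -x end, a black motor (top at 54 mm) at the +x end, a hex nut on a bracket (28 mm wide, top at 69 mm). Origin on the table under the nut's axis, z up; the slide is pulled out along -x
- nut (a joint): Angle (rad) of the captive steel hex nut about its upright axis, 0 = latched (at its stop), growing counter-clockwise seen from above, end stop 1.75; starts at 0 to 0.1. Stays where it is left (friction about 0.05 N m). A latch arm with a downward post under it turns with it and blocks the slide until about 0.75; properly unlatched above 1.2
- nut_top (a point): Centre of the nut's top face, on its axis, 108 mm above the table. The nut is 26 mm across flats and 32 mm tall; close under it the latch arm reaches 33 mm from the axis. Turns with the nut: flats face its x axis and every 60 degrees from it. At nut angle 0 its axes are parallel to the tensioner's; the latch arm points 0.25 rad clockwise of its x axis
- slide (a joint): How far the slide is pulled out (m): 0 = home, end stop 0.075. Its spring pulls it home with about 3.2 N at home plus 160 N per metre (8 to 12 N at the mark, plus 0.5 N friction); if let go it snaps back. While latched it moves only about 3 mm
- handle (a point): Centre of the top edge, 98 mm above the table, of the slide's upright grey plastic handle plate: 14 mm thick along x, 50 mm wide along y, 62 mm tall. Axes as the tensioner's. The slide bar behind it (+x) is 24 mm wide with its top at 48 mm; within 60 mm of the plate only mark (top at 62 mm) and pointer are higher. At home it is 111 mm from the nut's axis along -x
- pointer (a point): Top of the tip of the slide's dark steel pointer fin (4 mm thick along x, 20 mm tall), which reaches out on the slide's +y side to the edge of the steel scale strip (14 mm wide, top at 36 mm), 59 mm above the table. Moves with the slide; 15 mm on the -x side of the nut's axis when the slide is home. Axes as the tensioner's
- mark: The mark: a dark steel block 12 mm long along x, 18 mm wide, 22 mm high with a small screw on top, fixed on the scale strip. Origin at the foot of its face nearest the pointer's path, in the middle of its length; axes as the tensioner's. It stands 30 to 55 mm farther out (-x) than the pointer at home. The pointer is at the mark when both have the same x along the tensioner
- screwdriver: Bystander: black screwdriver 160 mm long, lying beside the board on its -y side
- caliper: Bystander: steel caliper 200 mm long, lying flat beside the board on its +y side
- pulley: Bystander: aluminium pulley 20 mm across, 14 mm tall, standing loose on the board near the motor, +y side
- bearing: Bystander: steel ball bearing 22 mm across, 7 mm thick, lying loose on the board near the motor, -y side
- jar: Bystander: clear jar with black cap, 60 mm across, 75 mm tall
- figure: Bystander: white printed robot figure, 80 mm tall

How it is judged:
On the way, in this order (a step that is already met when the one before it is completed fails the run):
1. the hex nut is turned at least 1.2 rad counter-clockwise, with the slide still home (value of joint nut above 1.2 rad and value of joint slide below 0.01 m), for 0.2 s.
2. the fingers hold the slide with its pointer at the mark (x of pointer in the frame of mark between -0.006 and 0.006 m and contact force between the fingers and slide above 2 N and value of joint nut above 1.2 rad), for 0.5 s.
At the end, for the whole second after the job is handed in: The pointer is within 6 mm of the middle of the mark block along the slide (that is, opposite the block), the slide is still (under 10 mm/s) and in the fingers' grip (over 2 N of contact), no loose thing props it, and the nut is still turned at least 1.2 rad (all of step 2 and velocity of joint slide between -0.01 and 0.01 m/s and contact force between slide and screwdriver below 0.3 N and contact force between slide and caliper below 0.3 N and contact force between slide and pulley below 0.3 N and contact force between slide and bearing below 0.3 N and contact force between slide and jar below 0.3 N and contact force between slide and figure below 0.3 N); the arm keeps its last pose, push and grip.
It fails at once if a loose thing on the table or board is moved more than 25 mm (distance of any of screwdriver, caliper, pulley, bearing, jar, figure from where it was at the start of the episode above 0.025 m).
It also fails if it takes over 45 s, if anything falls off the work surface, if the arm or the gripper's body presses on something with over 40 N, if the wrist force passes 120 N, or if a joint passes its speed limit or range.

## Robot

A 6-joint arm with a two-finger parallel gripper is mounted at the origin on the work surface. World frame = base frame: x ahead of the robot, y to its left, z up, the work surface at z = 0. Lengths are in m, angles in rad, forces in N, time in s.
With the tool pointing down it reaches from about 0.2 to 0.875 m from the base axis. Payload 3.4 kg.
Tool frame: the origin (TCP) lies between the finger pads; the fingertips stand 25 mm ahead of it and the grasp point (between the pads) lies 6 mm ahead of it (r.nose_length is the z of the fingertips in the tool frame, in m); z points along the fingers, x is the direction in which the jaws open and shut, and the axes are right-handed (so a half turn about z gives the same grasp; the last joint's range is limited). The gripper opens to 94 mm and grips with 3 to 60 N. Pads are 16 mm wide; open, the fingers measure 119 mm over their backs; the gripper's body (75 mm by 177 mm) begins 78 mm behind the grasp point.
Start: joints at [-1.241, 0.276, 1.505, -0, 1.361, -0.121], TCP at [0.251, -0.518, 0.198] pointing down, gripper open.
Joint ranges: [-2.89, 2.89], [-0.75, 2.08], [0.22, 2.7], [-1.18, 4.32], [0.11, 2.71], [-2.7, 2.7]. Speed limits (rad/s): [2.57, 2.57, 3.14, 3.14, 3.14, 3.14].

## Interface

Orientations are given as a unit quaternion [w, x, y, z].
In Python, from plant import r, gripper_to, inverse_kinematics, vision, models, telemetry gives the robot as it stands. Calls block until the motion is done:
- r.move_to(position, orientation): joint-space move of the TCP to a pose.
- r.move_l(position, rot=None, vel=0.15, guard=None): straight line of the TCP; rot=None keeps the orientation; vel is the mean speed in m/s. With guard (N) it stops when the force on the tool has changed by that much, and returns True; else False.
- r.movej(angles): joint-space move.
- gripper_to(opening, f_grip=None): finger opening in m; f_grip is the grip in N (None keeps the last); returns when the fingers have stopped.
- r.hold(seconds).
- inverse_kinematics(position, orientation): joint angles nearest the present ones, or None.
- vision.snapshot(name): name is "scene" or "top" or "wrist"; returns the picture (480x640x3 uint8, red, green, blue); there is no depth.
- vision.get_calibration(name): a dict with "fx", "fy", "cx", "cy" (pixels), "position" and "orientation" of the camera in the world. Camera axes: x right, y down, z forward; pixel columns grow to the right and rows downward; lengths in m; the calibration is good to about 2 mm. A picture is of the moment at which its call begins: read the wrist's pose just before it. get_calibration takes no time and is no camera call; for the wrist camera it gives the pose at the moment of the call.
A pose or a line that the arm cannot do raises r.PlanningError and nothing moves.
- r.sign_off(): hands the job in, once; it reports no verdict.
Trained networks look in the newest picture that a camera, given by its name, has taken for a name from the list of things; names that differ only in an ending like _2 or _b are one class to them, and where a whole thing is asked for, a point or a joint stands for the part that bears it (a point fixed in the world has none). Each returns a list of dicts, best first, with "score" (0 to 1); they miss things now and then, are a little off and sometimes report something else, mostly with a low value. They report only what shows in the picture. A call takes as long as a camera call.
- models.boxes_of(thing, camera): "at" ([x, y, z] in m, in world coordinates, good to about 4 mm: the middle of the surface that is visible of it).
- models.regions_of(thing, camera): "pixels" (480x640 bool, what is visible of it).
- models.mark_of(thing, camera): "at" ([x, y, z] in m, in world coordinates, good to about 4 mm: a listed point, or the origin of a listed thing).
Readings, each from a call of its own:
- telemetry.current_t(): time.
- telemetry.current_joints(): joint angles.
- telemetry.current_dq(): joint speeds.
- telemetry.current_joint_efforts(): joint torques, N m.
- telemetry.current_ee_pos(): TCP position.
- telemetry.current_tool_rot(): TCP orientation.
- telemetry.current_wrist_force(): force on the tool from outside, world axes, zero at the start.
- telemetry.current_torque(): the same for the moment, N m.
- telemetry.current_opening(): finger opening in m.
Only numpy, scipy, OpenCV 4.12 (cv2) and the standard library are available. Lean on these libraries where they do the work, as an engineer would, in place of code of your own. Each camera call takes 0.05 s, during which the arm holds its last target. There are 200 camera calls.

## Working session

There is one attempt and no reset: what is moved stays moved. The work goes in short steps, each a Python script; the robot and the scene stay as the last script left them, time stands still between calls to the robot, and variables do not carry over. Pictures are saved under pics/ and viewed, about 8 in all and at most 12, crops included, and the job is handed in when it is done.

```bash
mkdir -p pics; ls; python3 - <<'E'
from plant import r, vision, models, telemetry
import cv2, numpy as np
for c in ("top","scene"):
    im=vision.snapshot(c); cv2.imwrite(f"pics/{c}0.png",im[:,:,::-1])
    k=vision.get_calibration(c); print(c,np.round(k["position"],3),np.round(k["orientation"],3),k["fx"])
    for n in ("tensioner","nut_top","handle","pointer","mark","jar","figure"):
        print(n,[(np.round(d["at"],4).tolist(),round(d["score"],2)) for d in models.mark_of(n,c)[:2]])
print(telemetry.current_t(), telemetry.current_tool_rot(), r.nose_length)
E
```

```text
pics
top [0.458 0.023 1.204] [ 0.034 -0.697  0.716 -0.024] 453.59411380138846
tensioner [([0.5429, 0.0688, -0.0017], 0.7)]
nut_top [([0.5444, 0.073, 0.1095], 0.5)]
handle [([0.5832, -0.0325, 0.0978], 0.84)]
pointer [([0.5185, 0.0414, 0.0582], 0.56)]
mark [([0.5397, -0.0041, 0.0396], 0.43), ([0.4433, 0.0395, 0.0005], 0.42)]
jar [([0.5335, -0.3468, 0.0014], 0.91)]
figure [([0.5567, 0.3881, 0.0012], 0.74)]
scene [1.007 0.532 1.009] [-0.111  0.33   0.89  -0.296] 587.554411851765
tensioner [([0.5423, 0.0687, 0.0006], 0.92)]
nut_top [([0.5435, 0.0691, 0.1064], 0.65), ([0.4728, 0.1266, 0.0129], 0.23)]
handle [([0.5825, -0.0303, 0.0977], 0.73), ([0.5441, 0.1659, 0.0111], 0.39)]
pointer [([0.5165, 0.0401, 0.0596], 0.84), ([0.4699, 0.1294, 0.0109], 0.29)]
mark [([0.54, -0.0023, 0.0398], 0.61)]
jar [([0.5336, -0.3387, 0.0015], 0.91)]
figure [([0.5526, 0.3833, 0.0036], 0.72)]
0.8 [ 5.16700525e-05  8.47228213e-01 -5.31229094e-01  5.29948928e-05] 0.025
```

View images.

```bash
python3 - <<'E'
import cv2
a=cv2.imread("pics/top0.png");b=cv2.imread("pics/scene0.png")
cv2.imwrite("pics/both.png",cv2.resize(cv2.vconcat([a,b]),(600,900))[:,:] if 0 else cv2.resize(b,(800,600)))
E
```

```text
(no output)
```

View pics/both.png

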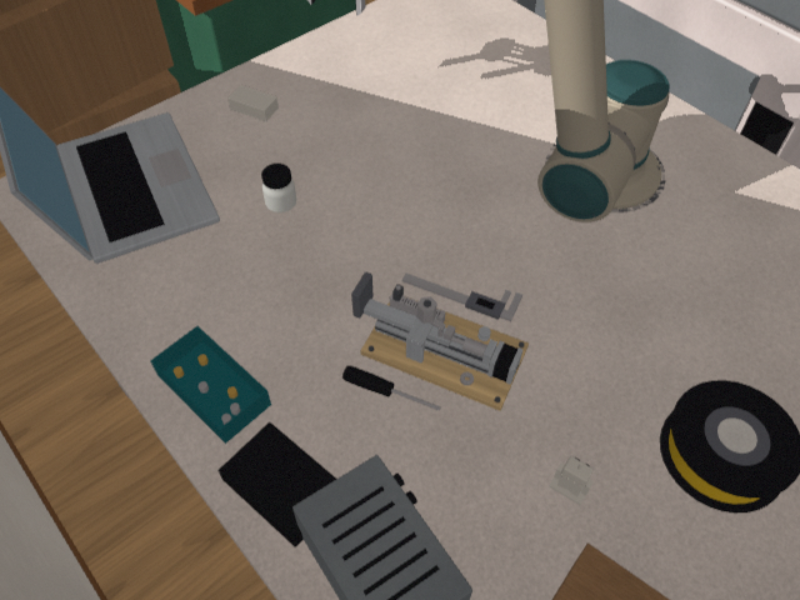

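View pics/top0.png

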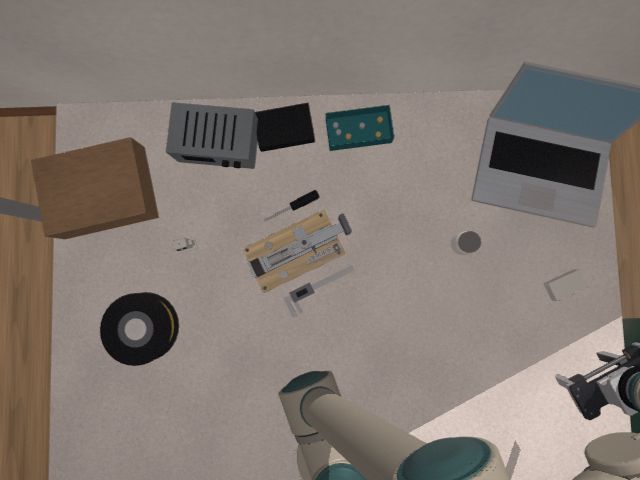

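```bash
cat > h.py <<'E'
from plant import r, gripper_to, inverse_kinematics, vision, models, telemetry
import cv2, numpy as np
def q(a): return np.array([0,np.cos(a/2),np.sin(a/2),0])
def ik6(p,a):
    j=inverse_kinematics(p,q(a)); return None if j is None else np.round(j,2)
E
python3 - <<'E'
from h import *
nut=np.array([.544,.070]); phi=np.radians(110.8)
for k in range(-4,4):
    a=phi+k*np.pi/3
    print(k,round(np.degrees(a)),ik6([*nut,.11],a),ik6([*nut,.11],a+1.5))
for a in (phi,phi-np.pi): print(ik6([.583,-.031,.095],a),ik6([.602,-.08,.095],a))
c=nut+np.array([.355,-.935])*.05
a=phi-np.pi
r.move_to([*c,.30],q(a))
im=vision.snapshot("wrist"); cv2.imwrite("pics/w1.png",im[:,:,::-1])
k=vision.get_calibration("wrist"); print(k["position"],telemetry.current_ee_pos())
for n in ("tensioner","nut_top","handle","pointer","mark"):
    print(n,[(np.round(d["at"],4).tolist(),round(d["score"],2)) for d in models.mark_of(n,"wrist")[:2]])
print(telemetry.current_t())
E
```

```text
-4 -129 [ 0.    0.3   1.7  -0.    1.14  2.26] [ 0.    0.3   1.7  -0.    1.14  0.76]
-3 -69 [ 0.    0.3   1.7  -0.    1.14  1.21] [ 0.    0.3   1.7  -0.    1.14 -0.29]
-2 -9 [ 0.    0.3   1.7  -0.    1.14  0.16] [ 0.    0.3   1.7  -0.    1.14 -1.34]
-1 51 [ 0.    0.3   1.7  -0.    1.14 -0.89] [ 0.    0.3   1.7  -0.    1.14 -2.39]
0 111 [ 0.    0.3   1.7  -0.    1.14 -1.93] None
1 171 None [ 0.    0.3   1.7  -0.    1.14  1.8 ]
2 231 [ 0.    0.3   1.7  -0.    1.14  2.26] [ 0.    0.3   1.7  -0.    1.14  0.76]
3 291 [ 0.    0.3   1.7  -0.    1.14  1.21] [ 0.    0.3   1.7  -0.    1.14 -0.29]
[-0.17  0.36  1.64 -0.    1.13 -2.11] [-0.25  0.4   1.59 -0.    1.16 -2.18]
[-0.17  0.36  1.64 -0.    1.13  1.04] [-0.25  0.4   1.59 -0.    1.16  0.96]
[0.63511563 0.04977609 0.48697178] [0.56173934 0.02232157 0.29978456]
tensioner [([0.547, 0.0705, 0.0018], 0.73), ([0.5409, -0.0087, 0.0387], 0.25)]
nut_top [([0.5446, 0.0668, 0.107], 0.65)]
handle [([0.5875, -0.028, 0.0983], 0.93)]
pointer [([0.5229, 0.0437, 0.059], 0.96), ([0.5418, 0.0714, 0.0052], 0.26)]
mark [([0.5388, -0.006, 0.0341], 0.56), ([0.4652, 0.1296, 0.0094], 0.46)]
3.3583
```

View pics/w1.png

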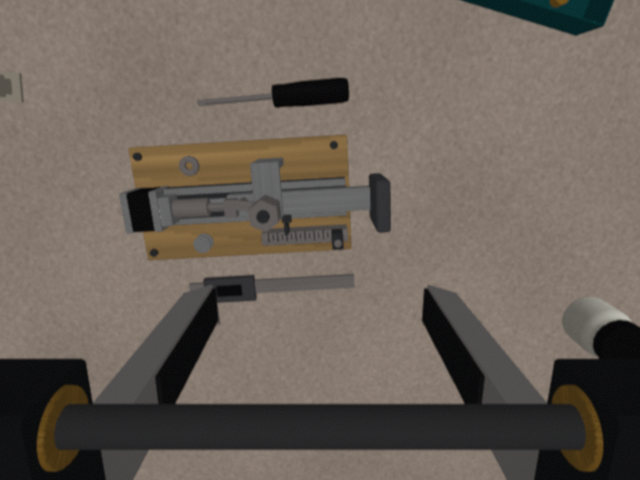

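```bash
cat >> h.py <<'E'
from scipy.spatial.transform import Rotation as R
def ray(cam,k,px,z):
    R_=R.from_quat(np.roll(k["orientation"],-1)).as_matrix(); c=np.array(k["position"])
    d=R_@np.array([(px[0]-k["cx"])/k["fx"],(px[1]-k["cy"])/k["fy"],1]); return c+d*(z-c[2])/d[2]
E
python3 - <<'E'
from h import *
k=vision.get_calibration("wrist")
h=[ray(0,k,p,.013)[:2] for p in ((137,156),(334,145),(154,253))]
h=np.array(h); print(h)
v=h[1]-h[0]; w=h[2]-h[0]
print(np.linalg.norm(v),np.linalg.norm(w),np.degrees(np.arctan2(*v[::-1])),np.degrees(np.arctan2(*w[::-1])))
print("nut",ray(0,k,(264,213),.108))
im=cv2.imread("pics/w1.png")
cv2.imwrite("pics/w1c.png",cv2.resize(im[130:265,120:400],(800,386),interpolation=cv2.INTER_CUBIC))
E
```

```text
[[0.53235551 0.22541647]
 [0.619848   0.02761463]
 [0.43073645 0.1796296 ]]
0.21628801312469612 0.1114579334188854 -66.13904722357948 -155.74493094104494
nut [0.54413585 0.06981633 0.108     ]
```

View pics/w1c.png

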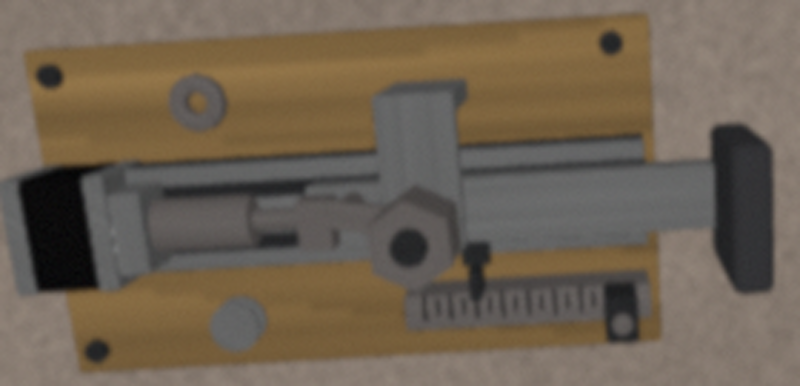

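```bash
python3 - <<'E'
from h import *
a=np.radians(-66+1.5); n=[.543,.0697]
gripper_to(.055,15)
r.move_to([*n,.17],q(a))
print(r.move_l([*n,.1085],vel=.06,guard=8), telemetry.current_ee_pos())
gripper_to(.0,15)
print(telemetry.current_opening(),telemetry.current_wrist_force(),telemetry.current_torque(),telemetry.current_ee_pos(),telemetry.current_t())
im=vision.snapshot("wrist"); cv2.imwrite("pics/w2.png",im[:,:,::-1])
E
```

```text
False [0.54339228 0.06971282 0.10886426]
0.00038611182834627527 [-0.11790264  0.0542811   0.31796972] [ 0.04565367 -0.01201707 -0.06963121] [0.5430171  0.06971377 0.10847762] 6.85
```

View pics/w2.png

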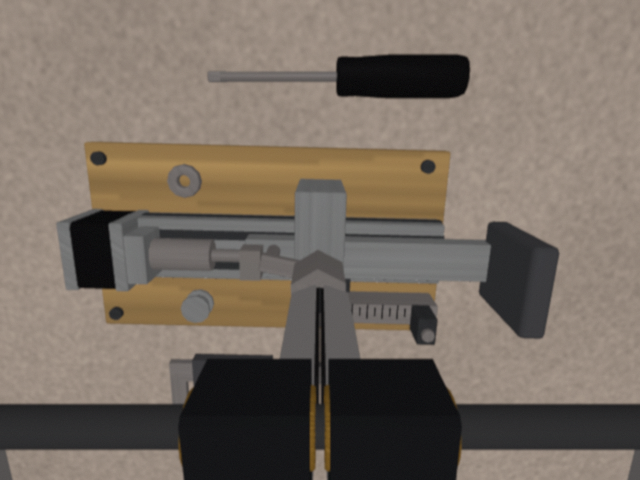

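```bash
cat >> h.py <<'E'
def proj(k,p):
    R_=R.from_quat(np.roll(k["orientation"],-1)).as_matrix(); c=R_.T@(np.array(p)-k["position"])
    return np.round([k["cx"]+k["fx"]*c[0]/c[2],k["cy"]+k["fy"]*c[1]/c[2]])
E
python3 - <<'E'
from h import *
k=vision.get_calibration("wrist"); e=telemetry.current_ee_pos()
print(k["position"]-e, R.from_quat(np.roll(k["orientation"],-1)).as_matrix()[:,2],k["cy"])
print("tip",proj(k,e-[0,0,.025]),"pad",proj(k,e-[0,0,.006]),"nut",proj(k,[.543,.0697,.108]))
for n in ("nut_top","handle","pointer","mark","tensioner"):
    print(n,[(np.round(d["at"],4).tolist(),round(d["score"],2)) for d in models.mark_of(n,"wrist")[:2]])
for p in ((98,158),(428,167),(116,313)): print(ray(0,k,p,.013))
print(ray(0,k,(318,270),.108),telemetry.current_tool_rot())
E
```

```text
[0.07070658 0.03347355 0.18725667] [-0.24575134 -0.11717813 -0.96222428] 243.91625333955687
tip [319. 277.] pad [319. 290.] nut [319. 295.]
nut_top [([0.5443, 0.0717, 0.1065], 0.96)]
handle [([0.5418, -0.0051, 0.0376], 0.66), ([0.5845, -0.027, 0.1005], 0.63)]
pointer []
mark [([0.5396, -0.005, 0.0376], 0.61)]
tensioner [([0.543, 0.0729, 0.0021], 0.83)]
[0.53183916 0.22487133 0.013     ]
[0.61974679 0.02692425 0.013     ]
[0.43087894 0.17967936 0.013     ]
[0.55398841 0.07551547 0.108     ] [ 5.93871392e-06  8.45729003e-01 -5.33612643e-01 -1.46704131e-05]
```

```bash
python3 - <<'E'
from h import *
im=cv2.imread("pics/w2.png")
s=vision.snapshot("scene"); k=vision.get_calibration("scene"); c=proj(k,[.543,.07,.11]).astype(int); print(c)
s=s[c[1]-60:c[1]+60,c[0]-60:c[0]+60,::-1]
cv2.imwrite("pics/w2c.png",cv2.hconcat([cv2.resize(im[230:380,245:395],(400,400),interpolation=2),cv2.resize(s,(400,400),interpolation=2)]))
E
```

```text
[341 243]
```

View pics/w2c.png

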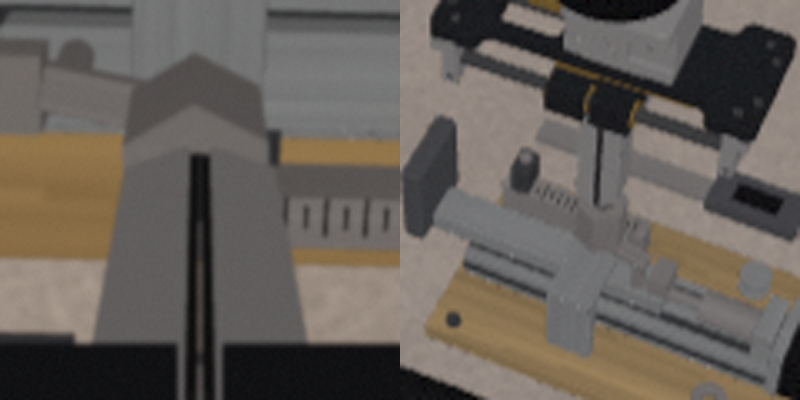

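```bash
python3 - <<'E'
from h import *
k=vision.get_calibration("wrist"); e=telemetry.current_ee_pos(); u=np.array([np.cos(np.radians(25.5)),np.sin(np.radians(25.5)),0])
print(k["fx"],r.nose_length,"tip near/far",proj(k,e+.008*u-[0,0,.025]),proj(k,e-.008*u-[0,0,.025]),"nut near apex",proj(k,np.array([.543,.0697,.108])+.015*u),proj(k,np.array([.543,.0697,.076])+.015*u))
r.move_l(e+[0,0,.06],vel=.1)
im=vision.snapshot("wrist"); cv2.imwrite("pics/w3.png",im[:,:,::-1])
f0=telemetry.current_wrist_force()
print(r.move_l(e+[0,0,.015],vel=.04,guard=4),telemetry.current_ee_pos(),telemetry.current_wrist_force()-f0,telemetry.current_t())
E
```

```text
424.38925987262564 0.025 tip near/far [319. 262.] [319. 291.] nut near apex [319. 265.] [319. 246.]
False [0.54325631 0.06968953 0.12375285] [0.69982158 0.81511811 1.28825373] 9.275
```

View pics/w3.png

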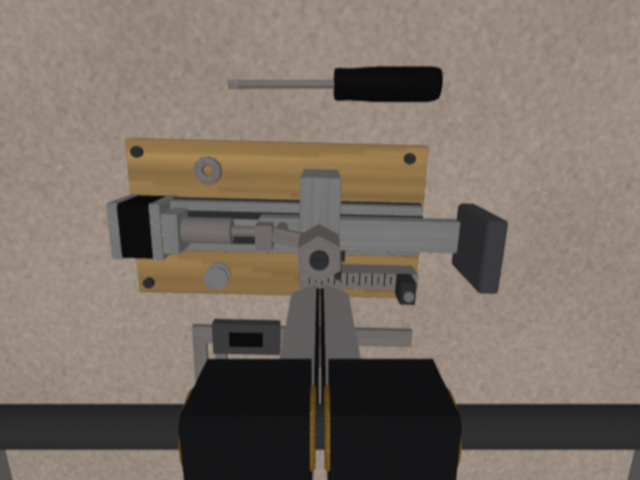

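```bash
python3 - <<'E'
from h import *
e=telemetry.current_ee_pos()
r.move_l([.543,.0697,.112],vel=.05); r.hold(.2)
f0=telemetry.current_wrist_force()
print(r.move_l([.543,.0697,.085],vel=.03,guard=5),telemetry.current_ee_pos(),telemetry.current_wrist_force()-f0,telemetry.current_t())
E
```

```text
True [0.54324806 0.06971001 0.10075137] [-1.01755283 -0.31083071  4.85473755] 10.375
```

```bash
python3 - <<'E'
from h import *
n=[.543,.0697]
r.move_l([*n,.12],vel=.1); gripper_to(.055,15)
g=r.move_l([*n,.077],vel=.06,guard=6); print(g,telemetry.current_ee_pos())
if not g:
    f0=telemetry.current_wrist_force()
    gripper_to(.0,15)
    print(telemetry.current_opening(),telemetry.current_wrist_force()-f0,telemetry.current_torque(),telemetry.current_ee_pos())
im=vision.snapshot("wrist"); cv2.imwrite("pics/w4.png",im[:,:,::-1])
print(telemetry.current_t())
E
```

```text
False [0.54329735 0.06968505 0.07715683]
0.026051177268110657 [-1.07445934  2.84190987  2.47556909] [0.36757206 0.09481613 0.0553965 ] [0.54281247 0.0702784  0.07720358]
13.1583
```

View pics/w4.png

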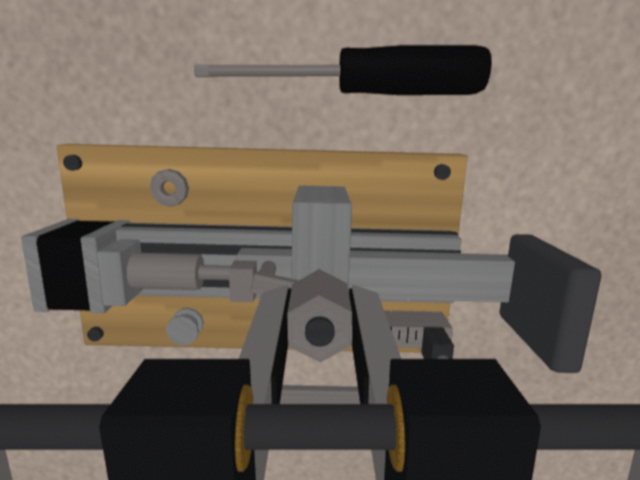

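```bash
python3 - <<'E'
from h import *
n=[.543,.0700,.0772]; a=np.radians(-64.5)
gripper_to(0,30)
for d in (.4,.8,1.2,1.5):
    r.move_to(n,q(a+d)); print(d,telemetry.current_opening(),np.round(telemetry.current_wrist_force(),2),np.round(telemetry.current_torque(),2))
r.hold(.3)
im=vision.snapshot("wrist"); cv2.imwrite("pics/w5.png",im[:,:,::-1])
print(telemetry.current_ee_pos(),telemetry.current_tool_rot(),telemetry.current_t())
E
```

```text
0.4 0.025743100496786835 [-1.5   4.55  3.54] [0.79 0.34 0.06]
0.8 0.02602282008035083 [-2.49  5.03  4.15] [0.88 0.39 0.06]
1.2 0.025866631908725818 [-3.42  4.4   3.75] [0.84 0.44 0.03]
1.5 0.02573471880342159 [-3.96  4.37  4.16] [0.89 0.43 0.04]
[0.54201246 0.07057614 0.07721205] [-6.53836175e-04  9.82722472e-01  1.85082360e-01 -7.97469605e-04] 15.5167
```

View pics/w5.png

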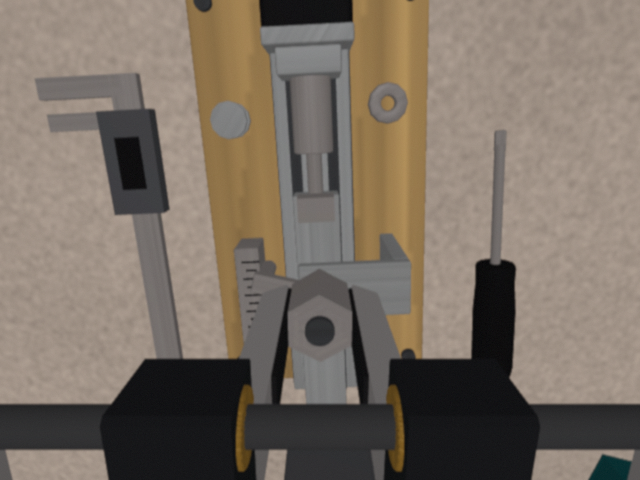

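```bash
python3 - <<'E'
from h import *
n=[.5425,.0702]; d=np.array([np.cos(np.radians(-66)),np.sin(np.radians(-66))]); a=np.radians(-66)
gripper_to(.055,30)
r.move_l([*n,.15],vel=.15)
hd=np.array(n)+.111*d; r.move_to([*hd,.17],q(a))
im=vision.snapshot("wrist")
pts={}
for t in ("handle","pointer","mark","nut_top"):
    pts[t]=[(np.round(x["at"],4).tolist(),round(x["score"],2),round(float((np.array(x["at"][:2])-n)@d),4)) for x in models.mark_of(t,"wrist")[:2]]; print(t,pts[t])
# from hover, re-express old w1 pixels with the old camera pose (rigid offset)
k=dict(vision.get_calibration("wrist")); R0=R.from_quat(np.roll(k["orientation"],-1)); T=R.from_quat(np.roll(telemetry.current_tool_rot(),-1))
o=T.inv().apply(k["position"]-telemetry.current_ee_pos()); T1=R.from_quat(np.roll(q(np.radians(110.8-180)),-1))
k["orientation"]=np.roll((T1*T.inv()*R0).as_quat(),1); k["position"]=np.array([0.63511563,0.04977609,0.48697178])
p=ray(0,k,(288,217.5),.059);m=ray(0,k,(337.4,235),.058); print(p,m,"s=",(m-p)[:2]@d,"perp",(m-p)[:2]@[d[1],-d[0]])
im=im[:,:,::-1]; cv2.imwrite("pics/w6.png",im)
print(hd,telemetry.current_ee_pos(),telemetry.current_t())
E
```

```text
handle [([0.5853, -0.028, 0.1022], 0.81, 0.1071), ([0.5387, -0.0057, 0.0371], 0.53, 0.0678)]
pointer [([0.5204, 0.0405, 0.0602], 0.83, 0.0181), ([0.5867, -0.0302, 0.0989], 0.64, 0.1097)]
mark [([0.5434, -0.0061, 0.0348], 0.96, 0.0701), ([0.5188, 0.0435, 0.06], 0.57, 0.0148)]
nut_top [([0.5466, 0.0657, 0.1076], 0.78, 0.0058), ([0.5399, -0.008, 0.0384], 0.42, 0.0704)]
[0.53684587 0.0471666  0.059     ] [ 0.5373431  -0.00733877  0.058     ] s= 0.049995376002327105 perp 0.02171508512424905
[ 0.58764777 -0.03120355] [ 0.58749552 -0.03085701  0.16994114] 18.2667
```

View pics/w6.png

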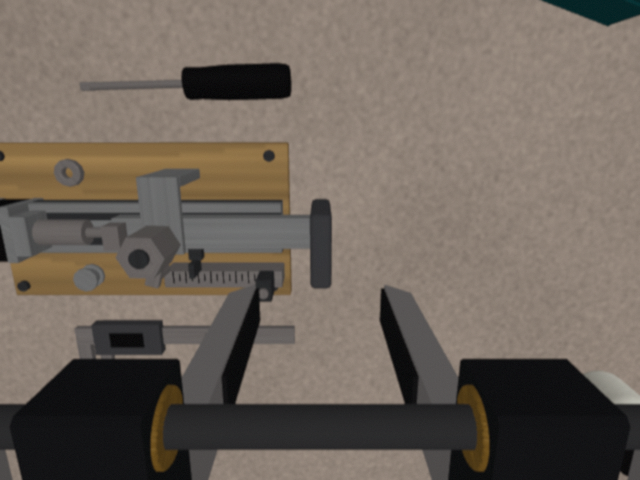

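```bash
python3 - <<'E'
from h import *
k=vision.get_calibration("wrist"); d=np.array([np.cos(np.radians(-66)),np.sin(np.radians(-66)),0])
p=ray(0,k,(195,254),.059);m=ray(0,k,(265,284),.058); print(p,m,"s=",(m-p)@d)
h=np.array([.5874,-.0308,0])
g=r.move_l(h+[0,0,.055],vel=.1,guard=6); print(g,telemetry.current_ee_pos())
if not g:
    f0=telemetry.current_wrist_force(); gripper_to(0,50)
    print(telemetry.current_opening(),telemetry.current_wrist_force()-f0,telemetry.current_ee_pos())
    if abs(telemetry.current_opening()-.014)<.002:
        e=telemetry.current_ee_pos(); e0=np.array([*h[:2],.055])
        b=r.move_l(e0+.051*d,vel=.04,guard=30)
        r.hold(.3); e1=telemetry.current_ee_pos()
        print(b,telemetry.current_opening(),telemetry.current_wrist_force()-f0,(e1-e)@d,e1)
        im=vision.snapshot("wrist"); cv2.imwrite("pics/w7.png",im[:,:,::-1])
        for t in ("pointer","mark"): print(t,[(np.round(x["at"],4).tolist(),round(x["score"],2),round(float(np.array(x["at"])@d),4)) for x in models.mark_of(t,"wrist")[:3]])
        t0=telemetry.current_t()
        im=vision.snapshot("top")
        for t in ("pointer","mark"): print(t,[(np.round(x["at"],4).tolist(),round(x["score"],2),round(float(np.array(x["at"])@d),4)) for x in models.mark_of(t,"top")[:3]])
        im=vision.snapshot("scene"); cv2.imwrite("pics/s7.png",im[:,:,::-1])
        for t in ("pointer","mark"): print(t,[(np.round(x["at"],4).tolist(),round(x["score"],2),round(float(np.array(x["at"])@d),4)) for x in models.mark_of(t,"scene")[:3]])
        k=vision.get_calibration("scene"); c=proj(k,[.54,-.005,.058]).astype(int); print(c)
        a=cv2.imread("pics/w7.png"); a=cv2.resize(a[200:350,60:335],(550,300),interpolation=2)
        s=cv2.resize(im[c[1]-40:c[1]+40,c[0]-50:c[0]+50,::-1],(550,300),interpolation=2)
        cv2.imwrite("pics/c7.png",cv2.vconcat([a,s]))
print(telemetry.current_t())
E
```

```text
[0.53765792 0.04692259 0.059     ] [ 0.53635897 -0.00895282  0.058     ] s= 0.050516390871469724
False [ 0.58800775 -0.03091741  0.05566121]
0.013563161798453046 [ 1.1087058  -2.22019762  0.30550899] [ 0.58763201 -0.03127132  0.05503621]
False 0.013856334067299081 [-3.19009978  9.75576378  3.6920584 ] 0.04697633539837979 [ 0.60673923 -0.07418623  0.05492591]
pointer [([0.5409, 0.0008, 0.0589], 0.64, 0.2193)]
mark [([0.5401, -0.0041, 0.038], 0.65, 0.2234)]
pointer [([0.5384, -0.0039, 0.0559], 0.75, 0.2225)]
mark [([0.5447, 0.1664, 0.0102], 0.7, 0.0695)]
pointer [([0.536, -0.0009, 0.0586], 0.78, 0.2188)]
mark [([0.5398, -0.0049, 0.0373], 0.66, 0.224)]
[317 234]
22.4583
```

View pics/c7.png

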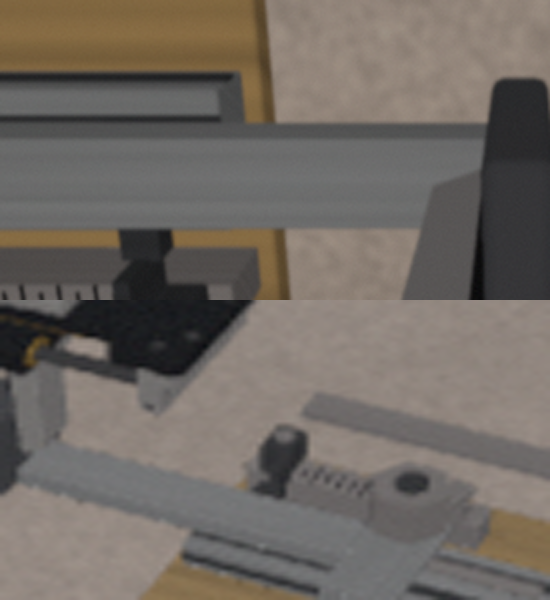

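```bash
python3 - <<'E'
from h import *
d=np.array([np.cos(np.radians(-66)),np.sin(np.radians(-66)),0]); h=np.array([.5874,-.0308,.055])
r.move_l(h+.0555*d,vel=.03); r.hold(.4); e=telemetry.current_ee_pos()
print((e-[.58763,-.03127,.055])@d,telemetry.current_opening(),telemetry.current_wrist_force())
for c in ("wrist","scene","top"):
    im=vision.snapshot(c)
    for t in ("pointer","mark"): print(c,t,[(np.round(x["at"],4).tolist(),round(x["score"],2),round(float(np.array(x["at"])@d),4)) for x in models.mark_of(t,c)[:2]])
    if c=="wrist": cv2.imwrite("pics/c8.png",cv2.resize(im[240:400,60:270,::-1],(788,600),interpolation=2))
print(telemetry.current_t())
E
```

```text
0.05120731154440241 0.0137097000157883 [-3.53633038 10.28709561  4.13167705]
wrist pointer [([0.5404, -0.0034, 0.0598], 0.96, 0.2229)]
wrist mark [([0.5394, -0.005, 0.0377], 0.74, 0.224)]
scene pointer [([0.5373, -0.0067, 0.0584], 0.95, 0.2247)]
scene mark [([0.5405, -0.0061, 0.0403], 0.65, 0.2254)]
top pointer [([0.5414, -0.0036, 0.0562], 0.57, 0.2235), ([0.4432, 0.04, 0.0014], 0.31, 0.1437)]
top mark [([0.5523, 0.3829, 0.0016], 0.55, -0.1252)]
23.6083
```

View pics/c8.png

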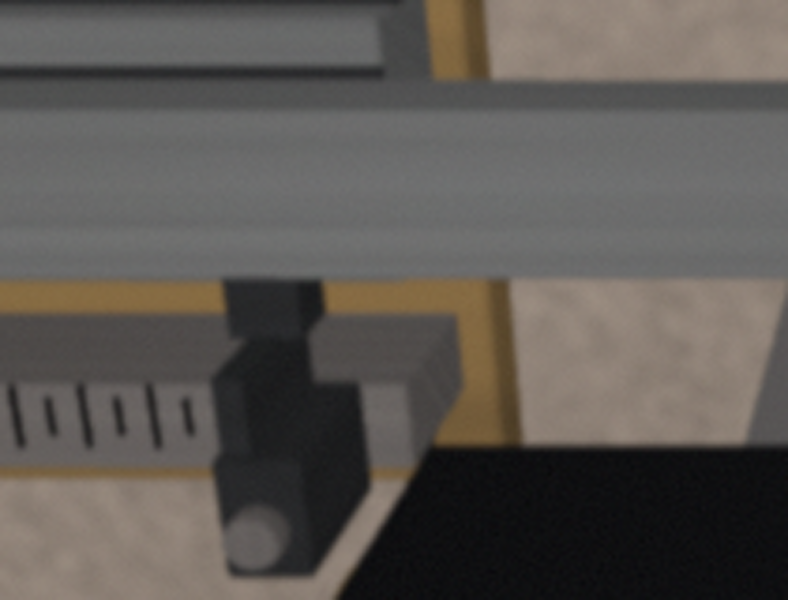

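```bash
python3 - <<'E'
from h import *
e=telemetry.current_ee_pos(); r.hold(.8)
print(telemetry.current_ee_pos()-e,telemetry.current_opening(),telemetry.current_wrist_force(),telemetry.current_t())
r.sign_off()
E
```

```text
[-1.07352219e-05  6.77888299e-08 -1.42168615e-05] 0.013549403922296714 [-2.81295816 10.21552569  2.38829617] 24.4083
the job is handed in; nothing more can be done
```

I turned the nut about 1.5 rad counter-clockwise, then gripped the handle plate and pulled the slide out to the mark. I handed in at 24.4 s, still gripping at 50 N.

- **Nut:** The jaws closed to 26 mm on its flats and the wrist picture showed the latch arm swung clear. The slide was still home in that and the next picture.
- **Slide:** The first pull stopped 4 mm short because the arm gave under load, so I pulled further, to about 51 mm out.
- **Pointer at the mark:** The wrist and scene cameras both put the pointer about 1 mm short of the middle of the mark block. The last close-up showed it opposite the block. The pose was steady to about 0.01 mm over the final 0.8 s, with the jaws at 13.5 mm on the plate and about 10 N of pull.

**What disagreed:**
- **Finger length:** The fingertips proved about 32 mm shorter than the stated tool frame. My first grip on the nut closed on air above it. I touched the nut's top lightly to measure the offset and used it for both grasps.
- **Top camera:** It did not find the mark once the slide was out, so I ignored its mark reading.

No loose object was touched as far as the wrist pictures show. I did not take a final full-scene picture to check this.

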